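# Clip the biscuit box shut

### The arm

A 6-joint arm with a two-finger parallel gripper is mounted at the origin on a cart in front of the work surface, level with it; the furniture and walls round the work are solid. World frame = base frame: x ahead of the robot, y to its left, z up, the work surface at z = 0. Lengths are in m, angles in degrees, forces in N, time in s.
With the tool pointing down it reaches from about 0.325 to 0.775 m from the base axis. Payload 5.5 kg.
Tool frame: the origin (TCP) lies at the centre of the arm's flange, where the gripper is bolted on; the fingertips stand 182 mm ahead of it and the grasp point (between the pads) lies 163 mm ahead of it; z points along the fingers, y is the line along which they close (so a half turn about z gives the same grasp; the last joint's range is limited). The gripper opens to 88 mm and grips with 3 to 60 N. Pads are 20 mm wide; open, the fingers measure 115 mm over their backs; the gripper's body (75 mm by 178 mm) begins 61 mm behind the grasp point.
Start: joints at [63.616, 5.22, 70.514, -0, 104.267, -3.249], TCP at [0.236, 0.552, 0.405] pointing down, gripper open.
Joint ranges: [-164.24, 164.24], [-49.07, 125.15], [9.68, 141.18], [-86.29, 266.29], [3.28, 154.24], [-151.56, 151.56]. Speed limits (degrees/s): [147.25, 147.25, 172.46, 180, 180, 180].

### API

Orientations are given as a 3x3 rotation matrix whose columns are the frame's x, y, z axes.
In Python, from cell import ctrl gives the robot as it stands. The module is installed in compiled form; this text tells all that it offers.
- The arm moves only by the tool apply_moves, never from a script. Its argument "moves" is a list of rows, each a list of 2 entries, a list of its own where there are three numbers: the shift along the world's x, y, z in a scale on which 1.0 is 0.5 m, then the turn, a rotation vector about the world's x, y, z in shares of 2 pi rad (1.0 is 2 pi rad). In form: [[[x, y, z], [rx, ry, rz]], ...]. A call has 1 to 5 rows; each row is the pose to reach, as a shift and turn from the pose commanded when the call began; what a row does not reach only later rows make up. A row lasts 1/10 s, in which the tool goes at most 50 mm and 8.59 degrees, less where a joint would pass 70% of its speed; a pose out of reach is approached as far as the arm can. Shift and turn numbers lie between -1 and 1, and a call with a number outside is refused. A call with a gripper value outside its range is refused whole. "gripper" is the finger opening in m, from 0 to 0.0878, set as the call begins (left out, the last holds). The fingers move at their own pace and stop on an object; the grip force is fixed at half the most. Time passes only in rows, so rows that repeat a pose let the fingers close. It gives the time, the measured TCP pose, the force, the opening and the grip force at its end, in the units of the state.
- ctrl.sense(): the state, without advancing time (a new reading comes with each control period).
- ctrl.read_camera(name): name is "scene" or "top" or "wrist"; returns (picture, depth): 384x512x3 uint8, red, green, blue; 384x512 float32, m along the optical axis (not along the pixel's ray), 0 where there is no reading.
- ctrl.calibration(name): a dict with "vfov" (degrees; the focal length in pixels is half the picture's height over the tangent of half this angle, whatever the lens; pixels are square), "cx", "cy" (the principal point, pixels), "R" (3x3) and "t" (3): a world point X has camera coordinates R X + t; the wrist camera has in their place "T_tool_cam" (4x4, takes a point from camera to tool coordinates, whose origin is the TCP and whose axes are the flange's). Camera axes: x right, y down, z forward; pixel columns grow to the right and rows downward; lengths in m; the calibration is good to about 2 mm. A picture is of the moment at which its call begins: read the wrist's pose just before it. calibration takes no time and is no camera call.
- ctrl.job_done(): hands the job in; it is judged then, once.
The state is a dict: "t": time; "q": joint angles; "qvel": joint speeds; "joint_efforts": joint torques, N m; "eef_pos": TCP position; "tcp_rot": TCP orientation; "contact_force": force on the tool from outside, world axes, zero at the start; "moment": the same for the moment, N m; "width": finger opening in m; "gripper_force": force on a finger pad.
Only numpy, scipy, OpenCV 4.12 (cv2) and the standard library are available. Lean on these libraries where they do the work, as an engineer would, in place of code of your own. Each camera call takes 0.05 s, during which the arm holds its last target. There are 200 camera calls.

### The job

The lid of the long food box is down but its three snap tabs still stand up: press each tab down until it snaps and lies flat on the lid. Do not touch the small square food box beside it; it stays open to cool.

Things in the scene. Friction and masses are not known exactly. Their poses are not given: they have to be found in the camera images.
- long_box_front_pad (a point): press point on the front tab (long side facing the robot) of the long food box: 110 x 170 mm, lid 68 mm up, clear walls, biscuits inside, white lid hinged at the back; fixed, turned up to 20 deg, left or right of the square box. Tab: white plate 44 wide, 30 long, 5 thick, hinged 24 mm inside the lid's edge, free end outward. Point: on its upper face, mid-width, 20 mm from the hinge
- long_box_left_pad (a point): the same point on the like tab on the long box's short side to the robot's left. Site axes on all three tabs: x along the plate from hinge to free end, z out of its upper face. At the start each plate slopes up outward by about 37 deg, as far as it goes, the point about 85 mm above the worktop; lying flat on its stop the point is 73.5 mm up and 4 mm further out
- long_box_right_pad (a point): the same point on the like tab on the long box's short side to the robot's right. All three tabs have an over-centre snap: pushed straight down near the point or the free end with 4 to 10 N at first, then less, a tab passes dead centre about 14 deg above flat, then pulls itself flat and stays; let go sooner, it springs up again. They work in any order
- square_box: small square food box, 100 x 100 mm, lid 68 mm up, clear walls, potatoes inside, white lid with three like tabs, all standing up (ends about 91 mm above the worktop); fixed; origin at the centre of its underside, x towards its lid hinge at the back, away from the robot, z up. To be left untouched

How it is judged (in metres and radians):
At the end, for the whole second after the job is handed in: all three tabs of the long box lie flat on its lid, within 10 degrees (angle between each of long_box_front_pad, long_box_left_pad, long_box_right_pad's own z axis and vertical below 0.175 rad); the robot touches nothing.
It fails at once if the robot touches the square box or its tabs with more than 3 N (contact force between any of the fingers, the arm and square_box above 3 N).
It also fails if it takes over 32 s, if anything falls off the work surface, if the arm or the gripper's body presses on something with over 40 N, if the wrist force passes 120 N, or if a joint passes its speed limit or range.

## Working session

There is one attempt and no reset: what is moved stays moved. The work goes in short steps, Python scripts to look and compute and a tool call to move; the robot and the scene stay as the last step left them, time stands still between calls to the robot, and variables do not carry over. Pictures are saved under pics/ and viewed, at most 10 in all, crops included, and the job is handed in when it is done.

Besides the shell and the picture viewer there is one more tool, called after "Call:" by a JSON object that holds its "fn" and its "kwargs". apply_moves: Moves the arm, as the interface text tells. Its arguments: {"type":"object","properties":{"moves":{"type":"array"},"gripper":{"type":"number"}},"required":["moves"]}

```bash
mkdir -p pics
cat > h.py <<'E'
import numpy as np, cv2
from cell import ctrl
def cloud(name):
    c=ctrl.calibration(name)
    s=ctrl.sense()
    im,d=ctrl.read_camera(name)
    f=im.shape[0]/2/np.tan(np.radians(c["vfov"])/2)
    v,u=np.mgrid[:im.shape[0],:im.shape[1]]
    P=np.stack([(u-c["cx"])*d/f,(v-c["cy"])*d/f,d],-1)
    if "R" in c: W=(P-np.array(c["t"]))@np.array(c["R"])
    else:
        T=np.array(c["T_tool_cam"]); W=(P@T[:3,:3].T+T[:3,3])@np.array(s["tcp_rot"]).T+np.array(s["eef_pos"])
    W[d==0]=np.nan
    return im,d,W
E
python3 - <<'E'
from h import *
for n in ("top","scene"):
    im,d,W=cloud(n); np.savez(n,im=im,W=W); cv2.imwrite(f"pics/{n}.png",im[:,:,::-1])
    print(n,{k:np.round(v,3) for k,v in ctrl.calibration(n).items()})
s=ctrl.sense();print(s["t"],np.round(s["tcp_rot"],3))
E
```

```text
top {'vfov': np.float64(43.753), 'cx': np.float64(258.744), 'cy': np.float64(195.819), 'R': array([[-0.009, -1.   , -0.001],
       [-0.988,  0.009, -0.153],
       [ 0.153, -0.001, -0.988]]), 't': array([-0.113,  0.51 ,  0.978])}
scene {'vfov': np.float64(48.115), 'cx': np.float64(253.914), 'cy': np.float64(194.272), 'R': array([[ 0.618, -0.786, -0.02 ],
       [-0.321, -0.23 , -0.919],
       [ 0.717,  0.575, -0.394]]), 't': array([-0.42 ,  0.223,  0.665])}
0.1 [[-0.92   0.393 -0.001]
 [ 0.393  0.92  -0.002]
 [ 0.    -0.002 -1.   ]]
```

View pics/top.png

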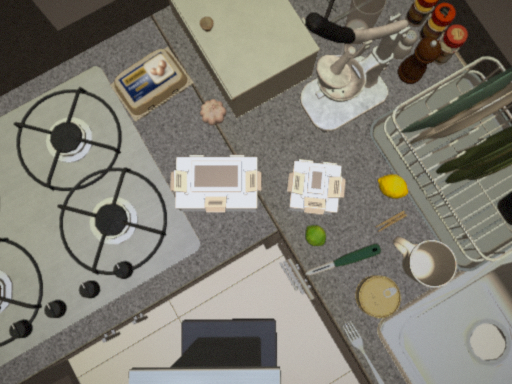

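View pics/scene.png

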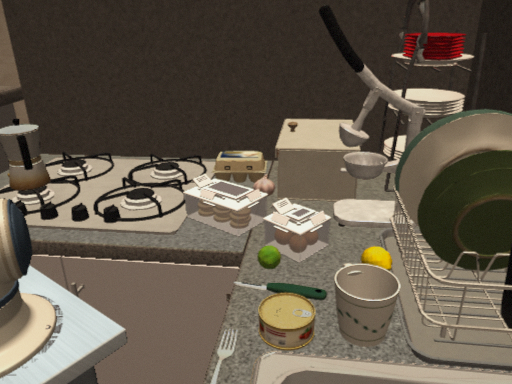

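The top view shows the long box at about (216,182), with tabs at (180,181) left, (252,180) right and (215,203) front. The square box is at about (317,187), to its right. Next I'll measure both.

Run:
```python
from h import *
D=np.load("top.npz");im,W=D["im"],D["W"]
for n,(a,b,c,e) in dict(long=(140,225,160,272),sq=(145,225,280,352)).items():
    w=W[a:b,c:e].reshape(-1,3); col=im[a:b,c:e].reshape(-1,3).astype(int)
    m=(w[:,2]>.058)&(w[:,2]<.075); 
    L=w[m]; r=cv2.minAreaRect((L[:,:2]*1000).astype(np.float32)); print(n,"lid",np.round(r[0],1),np.round(r[1],1),r[2],np.median(L[:,2]))
    h=w[(w[:,2]>.078)&(w[:,2]<.11)]
    k,lab,ctr=cv2.kmeans((h*1000).astype(np.float32),3,None,(3,50,.1),5,2)
    for i in range(3): print(np.round(ctr[i],1),(lab==i).sum(),np.round(np.percentile(h[lab[:,0]==i],[2,98],axis=0)*1000,0).tolist())
big=cv2.resize(im[140:225,160:352],None,fx=4,fy=4,interpolation=cv2.INTER_CUBIC);cv2.imwrite("pics/c.png",big[:,:,::-1])
```

```text
long lid [533.  -24.2] [179.4 120.3] 89.49241638183594 0.06878612592037589
[ 534.  -107.5   84.2] 251 [[513.0, -120.0, 78.0], [555.0, -95.0, 91.0]]
[535.3  50.5  84.3] 251 [[515.0, 38.0, 78.0], [556.0, 64.0, 92.0]]
[484.4 -27.3  84.4] 251 [[472.0, -49.0, 78.0], [499.0, -7.0, 91.0]]
sq lid [ 524.  -230.2] [107.8 112.8] 83.67695617675781 0.06790797191878949
[ 519.3 -278.    84.3] 247 [[498.0, -291.0, 78.0], [541.0, -265.0, 92.0]]
[ 529.7 -189.9   84.2] 249 [[509.0, -204.0, 78.0], [550.0, -177.0, 91.0]]
[ 479.7 -228.9   84.1] 252 [[468.0, -249.0, 78.0], [493.0, -209.0, 91.0]]
```

View pics/c.png

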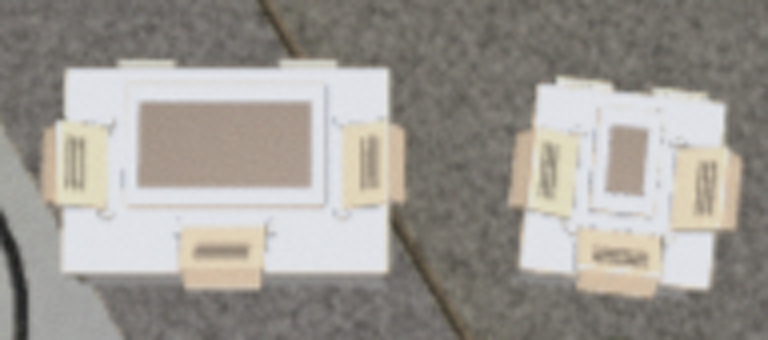

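The long box is at yaw ≈0, lid at 69 mm. Pad estimates agree with the given sizes (85 mm high, pads about 157 mm apart): left (535,51), front (485,-27), right (534,-108). One check for tall obstacles on the path before moving.

Run:
```python
from h import *
W=np.concatenate([np.load(n+".npz")["W"].reshape(-1,3) for n in("top","scene")])
g=lambda *b:W[(W[:,0]>b[0])&(W[:,0]<b[1])&(W[:,1]>b[2])&(W[:,1]<b[3])&(W[:,2]>.1)]
for b in ((.15,.42,.15,.45),(.42,.65,-.2,.45),(.65,.8,-.3,.4),(.2,.42,-.3,.15)):
    p=g(*b); print(b,len(p),p[np.argmax(p[:,2])] if len(p) else "")
```

```text
(0.15, 0.42, 0.15, 0.45) 1445 [0.30732741 0.44891766 0.2195605 ]
(0.42, 0.65, -0.2, 0.45) 1254 [0.58964583 0.08046626 0.65490054]
(0.65, 0.8, -0.3, 0.4) 12329 [0.79069178 0.39753921 0.49053322]
(0.2, 0.42, -0.3, 0.15) 0
```

The rows are not in the units I measure in: shifts go in shares of 0.5 m and turns go in shares of 2 pi rad. I convert before sending: -0.208 m / 0.5 = -0.416, -0.167 m / 0.5 = -0.334.

Call:
{"fn": "apply_moves", "kwargs": {"moves": [[[0.05, -0.084, 0], [0, 0, 0]], [[0.1, -0.168, 0], [0, 0, 0]], [[0.15, -0.25, 0], [0, 0, 0]], [[0.2, -0.334, 0], [0, 0, 0]], [[0.25, -0.416, 0], [0, 0, 0]]], "gripper": 0}}

```text
t: 0.6
eef_pos: [0.3613, 0.342, 0.4042]
tcp_rot: [[-0.92, 0.393, -0.0], [0.393, 0.92, -0.0], [0.0, -0.001, -1.0]]
contact_force: [0.5, 0.3, 0.4]
width: 0.0514
gripper_force: 0.0
```

Run:
```python
from h import *
for n in("top","scene"):
    im=np.load(n+".npz")["W"]
    m=(im[...,0]>.3)&(im[...,0]<.85)&(im[...,1]>-.3)&(im[...,1]<.45)&(im[...,2]>.11)
    k,l,st,c=cv2.connectedComponentsWithStats(m.astype(np.uint8))
    for i in range(1,k):
        if st[i,4]>5:
            p=im[l==i]; print(n,st[i],np.round(np.percentile(p,[1,50,99],axis=0),2).tolist())
```

```text
top [   0    0  114   62 3509] [[0.59, 0.04, 0.11], [0.81, 0.32, 0.21], [0.85, 0.4, 0.65]]
top [ 184   12  186   91 9513] [[0.67, -0.29, 0.11], [0.77, -0.14, 0.14], [0.85, 0.01, 0.46]]
scene [ 148    0   68  128 6838] [[0.76, 0.3, 0.11], [0.81, 0.37, 0.32], [0.85, 0.45, 0.49]]
scene [ 275    5  106  174 4785] [[0.67, -0.3, 0.11], [0.72, -0.22, 0.15], [0.84, -0.01, 0.46]]
scene [ 14 125  28  40 528] [[0.3, 0.41, 0.11], [0.32, 0.42, 0.17], [0.35, 0.45, 0.21]]
```

Run:
```python
from h import *
W=np.load("top.npz")["W"]
m=(W[...,0]<.74)&(W[...,0]>.4)&(W[...,1]>-.3)&(W[...,2]>.22)
v,u=np.nonzero(m); print(len(v))
for i in range(0,len(v),max(1,len(v)//15)): print(u[i],v[i],np.round(W[v[i],u[i]],3))
```

```text
2985
33 0 [0.59  0.08  0.655]
73 2 [0.604 0.056 0.628]
56 5 [0.597 0.07  0.633]
61 8 [0.598 0.068 0.627]
43 12 [0.59  0.081 0.634]
78 15 [0.602 0.059 0.608]
64 19 [0.596 0.071 0.612]
62 23 [0.593 0.074 0.609]
310 27 [ 0.667 -0.186  0.458]
359 30 [ 0.728 -0.278  0.335]
333 34 [ 0.68  -0.224  0.414]
340 38 [ 0.689 -0.238  0.386]
365 44 [ 0.719 -0.294  0.305]
357 55 [ 0.715 -0.288  0.272]
334 68 [ 0.712 -0.255  0.227]
```

There is an overhead item at x>0.59, z>0.6 and the juicer lever at (0.67,-0.19); both stay clear of the path. Next is the left tab.

In the tool's units: -0.207 m / 0.5 = -0.414, 0.05 m / 0.5 = 0.1.

Call:
{"fn": "apply_moves", "kwargs": {"moves": [[[0.05, -0.084, 0], [0, 0, 0]], [[0.1, -0.168, 0], [0, 0, 0]], [[0.15, -0.25, 0], [0, 0, 0]], [[0.2, -0.332, 0], [0, 0, 0]], [[0.248, -0.414, 0], [0, 0, 0]]]}}

```text
t: 1.1
eef_pos: [0.4854, 0.1348, 0.4043]
tcp_rot: [[-0.92, 0.393, -0.0], [0.393, 0.92, 0.0], [0.0, -0.0, -1.0]]
contact_force: [-0.1, -0.0, -0.4]
width: 0.0113
gripper_force: 0.0
```

In the tool's units: -0.11 m / 0.5 = -0.22, -0.09 m / 0.5 = -0.18.

Call:
{"fn": "apply_moves", "kwargs": {"moves": [[[0.05, -0.082, 0], [0, 0, 0]], [[0.1, -0.166, 0], [0, 0, 0]], [[0.1, -0.166, -0.09], [0, 0, 0]], [[0.1, -0.166, -0.18], [0, 0, 0]], [[0.1, -0.166, -0.22], [0, 0, 0]]]}}

```text
t: 1.6
eef_pos: [0.5339, 0.053, 0.289]
tcp_rot: [[-0.919, 0.394, -0.007], [0.394, 0.919, -0.0], [0.007, -0.003, -1.0]]
contact_force: [-0.4, -0.0, -0.4]
width: 0.0003
gripper_force: 0.0
```

In the tool's units: -0.037 m / 0.5 = -0.074, -0.032 m / 0.5 = -0.064.

Call:
{"fn": "apply_moves", "kwargs": {"moves": [[[0, 0, -0.02], [0, 0, 0]], [[0, 0, -0.036], [0, 0, 0]], [[0, 0, -0.05], [0, 0, 0]], [[0, 0, -0.064], [0, 0, 0]], [[0, 0, -0.074], [0, 0, 0]]]}}

```text
t: 2.1
eef_pos: [0.5351, 0.0541, 0.2591]
tcp_rot: [[-0.92, 0.392, 0.003], [0.392, 0.92, 0.0], [-0.003, 0.001, -1.0]]
contact_force: [-0.4, 0.3, 0.2]
width: 0.0006
gripper_force: 0.0
```

Call:
{"fn": "apply_moves", "kwargs": {"moves": [[[0, 0, 0], [0, 0, 0]], [[0, 0, 0], [0, 0, 0]]]}}

```text
t: 2.3
eef_pos: [0.5348, 0.0537, 0.258]
tcp_rot: [[-0.92, 0.393, 0.0], [0.393, 0.92, -0.0], [-0.001, -0.0, -1.0]]
contact_force: [0.6, -1.0, 0.5]
width: 0.0004
gripper_force: 0.0
```

Force has dropped to about zero with the tip at 76 mm, so the left tab has probably snapped. On to the front tab.

In the tool's units: -0.081 m / 0.5 = -0.162, -0.054 m / 0.5 = -0.108.

Call:
{"fn": "apply_moves", "kwargs": {"moves": [[[0, 0, 0.08], [0, 0, 0]], [[-0.054, -0.08, 0.08], [0, 0, 0]], [[-0.108, -0.162, 0.08], [0, 0, 0]], [[-0.108, -0.162, 0.08], [0, 0, 0]], [[-0.108, -0.162, 0.05], [0, 0, 0]]]}}

```text
t: 2.8
eef_pos: [0.481, -0.0281, 0.285]
tcp_rot: [[-0.919, 0.395, 0.006], [0.395, 0.919, -0.001], [-0.006, 0.002, -1.0]]
contact_force: [1.0, 0.3, -0.1]
width: 0.0007
gripper_force: 0.0
```

In the tool's units: -0.026 m / 0.5 = -0.052, -0.021 m / 0.5 = -0.042.

Call:
{"fn": "apply_moves", "kwargs": {"moves": [[[0, 0, -0.014], [0, 0, 0]], [[0, 0, -0.028], [0, 0, 0]], [[0, 0, -0.042], [0, 0, 0]], [[0, 0, -0.052], [0, 0, 0]], [[0, 0, -0.052], [0, 0, 0]]]}}

```text
t: 3.3
eef_pos: [0.481, -0.0266, 0.2562]
tcp_rot: [[-0.92, 0.392, -0.0], [0.392, 0.92, 0.0], [0.0, 0.0, -1.0]]
contact_force: [-0.3, -0.1, 0.7]
width: 0.0003
gripper_force: 0.0
```

In the tool's units: -0.082 m / 0.5 = -0.164, 0.053 m / 0.5 = 0.106.

Call:
{"fn": "apply_moves", "kwargs": {"moves": [[[0, 0, 0.08], [0, 0, 0]], [[0.054, -0.08, 0.08], [0, 0, 0]], [[0.106, -0.164, 0.08], [0, 0, 0]], [[0.106, -0.164, 0.08], [0, 0, 0]], [[0.106, -0.164, 0.05], [0, 0, 0]]]}}

```text
t: 3.8
eef_pos: [0.5347, -0.1098, 0.282]
tcp_rot: [[-0.919, 0.394, 0.002], [0.394, 0.919, -0.0], [-0.002, 0.001, -1.0]]
contact_force: [0.4, 0.4, 1.0]
width: 0.0003
gripper_force: 0.0
```

In the tool's units: -0.025 m / 0.5 = -0.05, -0.021 m / 0.5 = -0.042.

Call:
{"fn": "apply_moves", "kwargs": {"moves": [[[0, 0, -0.014], [0, 0, 0]], [[0, 0, -0.028], [0, 0, 0]], [[0, 0, -0.042], [0, 0, 0]], [[0, 0, -0.05], [0, 0, 0]], [[0, 0, -0.05], [0, 0, 0]]]}}

```text
t: 4.3
eef_pos: [0.5334, -0.1083, 0.2562]
tcp_rot: [[-0.92, 0.392, -0.0], [0.392, 0.92, 0.001], [0.001, 0.0, -1.0]]
contact_force: [0.2, -0.9, 0.1]
width: 0.0005
gripper_force: 0.0
```

In the tool's units: -0.14 m / 0.5 = -0.28, 0.12 m / 0.5 = 0.24.

Call:
{"fn": "apply_moves", "kwargs": {"moves": [[[0, 0, 0.08], [0, 0, 0]], [[0, 0, 0.18], [0, 0, 0]], [[-0.08, 0.04, 0.24], [0, 0, 0]], [[-0.18, 0.04, 0.24], [0, 0, 0]], [[-0.28, 0.04, 0.24], [0, 0, 0]]]}}

```text
t: 4.8
eef_pos: [0.3954, -0.0883, 0.3774]
tcp_rot: [[-0.92, 0.391, 0.002], [0.391, 0.92, -0.0], [-0.002, 0.0, -1.0]]
contact_force: [-0.9, -0.7, 0.2]
width: 0.0006
gripper_force: 0.0
```

Run:
```python
from h import *
im,d,W=cloud("top")
for n,b in dict(left=(515,556,36,66),front=(468,500,-48,-7),right=(513,555,-122,-93)).items():
    p=W.reshape(-1,3)*1000; p=p[(p[:,0]>b[0])&(p[:,0]<b[1])&(p[:,1]>b[2])&(p[:,1]<b[3])]
    print(n,len(p),np.round(np.nanpercentile(p[:,2],[2,10,50,90,98]),1))
cv2.imwrite("pics/d.png",cv2.resize(im[120:260,140:360],None,fx=3,fy=3)[:,:,::-1])
im,d,W=cloud("scene");cv2.imwrite("pics/e.png",cv2.resize(im[150:260,150:350],None,fx=4,fy=4)[:,:,::-1])
s=ctrl.sense();print(s["t"],s["eef_pos"],s["contact_force"])
```

```text
left 178 [68.8 70.4 72.6 75.3 77. ]
front 0 nan
right 291 [-4.2  0.4 72.1 74.6 76.1]
4.9 [ 0.39224594 -0.08812911  0.37719996] [ 0.92622946 -0.75832921  1.26584328]
  return np.nanmean(a, axis, out=out, keepdims=keepdims)
```

View pics/e.png

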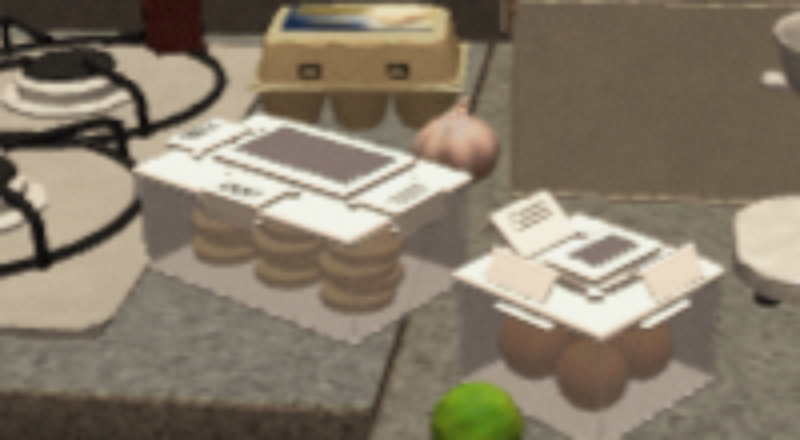

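The scene crop shows all three long-box tabs lying flat: left at (200,130), front at (240,187), right at (405,190). The square box's tabs are still up. The arm hides the front tab in the top view, so I'll check its height from the scene camera and hand in if it is flat.

Run:
```python
from h import *
im,d,W=cloud("scene"); p=W.reshape(-1,3)*1000; ok=True
for n,b in dict(left=(515,556,36,66),front=(472,500,-48,-7),right=(513,555,-122,-93)).items():
    q=p[(p[:,0]>b[0])&(p[:,0]<b[1])&(p[:,1]>b[2])&(p[:,1]<b[3])&(p[:,2]>60)]
    r=np.percentile(q[:,2],[5,50,95]); print(n,len(q),np.round(r,1)); ok&=r[2]<79
print(ok)
if ok: print(ctrl.job_done())
```

```text
left 72 [71.1 74.1 75.2]
front 160 [61.6 73.2 74.9]
right 157 [61.9 73.4 74.9]
True
the job is handed in; nothing more can be done
None
```

I pressed down all three long-box tabs; by the camera depth readings each lies flat (about 73–74 mm up). I did not touch the square box, and handed the job in at about 5 s of the 32 s allowed.

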